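# Nest the lipped cup in the slanted bowl, lip to the pointer

## Robot

A 7-joint arm with a two-finger parallel gripper is mounted at the origin on the work surface; the furniture and walls round the work are solid. World frame = base frame: x ahead of the robot, y to its left, z up, the work surface at z = 0. Lengths are in m, angles in rad, forces in N, time in s.
With the tool pointing down it reaches from about 0.4 to 0.875 m from the base axis. Payload 4.4 kg.
Tool frame: the origin (TCP) lies at the very end of the fingers, on their centre line; the grasp point (between the pads) lies 19 mm behind it (arm.grip_point_offset is the distance from the TCP to the grasp point, in m); z points along the fingers, y is the line along which they close (so a half turn about z gives the same grasp; the last joint's range is limited). The gripper opens to 85 mm and grips with 20 to 120 N. Pads are 22 mm wide; open, the fingers measure 114 mm over their backs; the gripper's body (76 mm by 85 mm) begins 54 mm behind the grasp point. The pads swing forward as they close: fully open they stand 13 mm farther back than shut.
Start: joints at [1.091, 0.628, 0.038, 1.517, -0.027, 0.996, -0.02], TCP at [0.261, -0.595, 0.203] pointing down, gripper open.
Joint ranges: [-3.06, 3.06], [-0.37, 2.12], [-1.25, 1.32], [0.18, 2.47], [-1.1, 4.24], [0.23, 1.98], [-2.94, 2.94]. Speed limits (rad/s): [2.57, 2.57, 3.14, 3.14, 3.14, 3.14, 3.14].

## Interface

Orientations are given as a unit quaternion [x, y, z, w].
In Python, from cell import arm, read_camera, ticket gives the robot as it stands.
- The arm moves only by the shell command python3 -m inch 'ROWS'. ROWS is JSON, a list of rows, each a list of 3 entries, a list of its own where there are three numbers: the opening, from 0 (shut) to 1 (fully open), then the shift along the tool's x, y, z in units of 30 mm (1.0 is 30 mm), then the turn, a rotation vector about the tool's x, y, z in rad. In form: [[grip, [tx, ty, tz], [rx, ry, rz]], ...]. A call has 1 to 5 rows; each row shifts and turns the commanded pose from where the row before left it, along the tool's axes as they then stand; what a row does not reach is not made up. A row lasts 1/10 s, in which the tool goes at most 50 mm and 8.59 degrees, less where a joint would pass 70% of its speed; a pose out of reach is approached as far as the arm can. A call is refused whole if a number of a shift passes 1 or a number of a turn 0.15, either way. A call with a gripper value outside its range is refused whole. The fingers move at their own pace and stop on an object; the grip force is fixed at half the most. Time passes only in rows, so rows that do not move let the fingers close. It gives the time, the measured TCP pose, the force, the opening and the grip force at its end, in the units of the state.
- arm.get_obs(): the state, without advancing time (a new reading comes with each control period).
- read_camera(name): name is "side" or "top" or "wrist"; returns a dict with "frame" (400x640x3 uint8, blue, green, red), "K" (3x3 intrinsics, pixels), "R" (3x3) and "t" (3): a world point X has camera coordinates R X + t. Camera axes: x right, y down, z forward; pixel columns grow to the right and rows downward; lengths in m; the calibration is good to about 2 mm. A picture is of the moment at which its call begins. There is no depth.
- ticket.hand_in(): hands the job in; it is judged then, once.
The state is a dict: "t": time; "qpos": joint angles; "dq": joint speeds; "joint_torque": joint torques, N m; "tool_pos": TCP position; "eef_rot": TCP orientation; "contact_force": force on the tool from outside, world axes, zero at the start; "moment": the same for the moment, N m; "gripper_width": finger opening in m; "grip_force": force on a finger pad.
Only numpy, scipy, OpenCV 4.12 (cv2) and the standard library are available. Lean on these libraries where they do the work, as an engineer would, in place of code of your own. Each camera call takes 0.05 s, during which the arm holds its last target. There are 200 camera calls.

## Task

Nest the steel cup in the slanted bowl on the wooden stand, turned so that its pouring lip faces the stand's steel pointer. Take it by the handle bar, lean it to the bowl's slant and set it square on the bowl's floor before you let go; do not drop it in. Leave the rice cakes, the stamp and the pointer where they are.

Things in the scene. Friction and masses are not known exactly. Their poses are not given: they have to be found in the camera images.
- cup: Loose steel cup, a cone 74 mm across at the foot, 110 mm at the rim, rim 62 mm high, with one pouring lip and an arched handle whose straight wooden bar crosses high above the mouth; 120 mm high over all, 0.22 kg. Starts upright on the table. Origin: centre of its underside. z: its axis, towards the mouth. x: towards the lip. y: along the handle bar.
- cup_grip (a point): Middle of the cup's wooden handle bar, 112 mm above the cup's underside on its axis. The bar is 112 mm long (along the cup's y), 14 mm thick across (cup's x) and 16 mm high; 42 mm are open between bar and rim.
- cup_lip (a point): End of the cup's pouring lip, 77 mm from the cup's axis along its x, 63 mm above its underside. The lip is about 22 mm wide.
- outer_bowl: Round steel bowl, 154 mm across, 50 mm deep, fixed on a fixed wooden stand; its axis leans 25 degrees, mouth towards the robot. Origin: centre of its underside, 62 mm above the table. z: the bowl's axis, out of the mouth. Flat inner floor 3 mm above the origin; the walls flare, so the cup's foot fits with about 5 mm of room all round and stands on the floor, its rim 15 mm above the bowl's.
- pointer: Steel arm clamped stiffly under the bowl, rising outside it to a cone that points inward over the rim, anywhere within 30 degrees of the bowl's lowest side. Origin: centre of the bowl's underside. z: the bowl's axis, out of the mouth. x: from the axis towards the pointer tip. A cup well placed has its axes along these, its origin 3 mm up this z.
- pointer_tip (a point): Sharp end of the pointer, 92 mm from the bowl's axis along the pointer's x and 58 mm above the bowl's underside; the cup's lip ends just inside it.
- cake_near_left: Loose purple half-moon rice cake, 40x62x24 mm, on the robot's side of the work; bystander. Origin: centre of its underside.
- cake_near_right: Loose green rice cake, 39x53x25 mm, on the robot's side of the work; bystander. Origin: centre of its underside.
- cake_mid: Loose blue rice cake, 46x62x22 mm, midway on the robot's side of the work; bystander. Origin: centre of its underside.
- stamp: Loose small white plunger stamp, 46x46x43 mm, between the cup and the stand; bystander. Origin: centre of its underside.

How it is judged:
By the outcome, as a careful person would: the job done as asked, in the order asked, and still so for the second after the job is handed in, with the robot touching nothing.
It also fails if it takes over 42 s, if anything falls off the work surface, if the arm or the gripper's body presses on something with over 40 N, if the wrist force passes 120 N, or if a joint passes its speed limit or range.

## Working session

There is one attempt and no reset: what is moved stays moved. The work goes in short steps, Python scripts to look and compute and a shell command to move; the robot and the scene stay as the last step left them, time stands still between calls to the robot, and variables do not carry over. Pictures are saved under pics/ and viewed, at most 10 in all, crops included, and the job is handed in when it is done.

```bash
ls; mkdir -p pics; python3 - <<'E'
from cell import arm, read_camera
import cv2, numpy as np
o=arm.get_obs(); print(o['t'],o['tool_pos'],o['eef_rot'],o['gripper_width'])
for n in("top","side"):
    c=read_camera(n); cv2.imwrite(f"pics/{n}0.png",c["frame"]); np.savez(f"{n}.npz",**c); print(n,c["K"].tolist(),c["R"].tolist(),c["t"].tolist())
E
```

```text
pics
0.0 [ 0.26111202 -0.59448735  0.20236552] [ 9.78667399e-01  2.05448746e-01 -2.10516734e-04 -9.44141121e-04] 0.08514809255224395
top [[387.3417036508282, 0.0, 316.714877522253], [0.0, 387.3417036508282, 200.55318427006725], [0.0, 0.0, 1.0]] [[0.026729779614309192, -0.9996394851653121, 0.002533491701259969], [-0.9812265596964164, -0.026721496125035916, -0.19099842981337384], [0.19099727073470207, 0.0026194165895438203, -0.981587072667843]] [-0.060278188668594794, 0.5485548568635877, 0.8404533476529916]
side [[404.6978871850189, 0.0, 319.829784548654], [0.0, 404.6978871850189, 199.31772533974288], [0.0, 0.0, 1.0]] [[-0.9988654382965146, -0.04543364744821743, -0.014269542959138064], [-0.013767910811301406, 0.5623593991491946, -0.8267782960506698], [0.045588165225238585, -0.8256438032639182, -0.5623468941172244]] [0.5452017606945819, 0.08620690912209869, 0.9572907938563333]
```

View pics/top0.png

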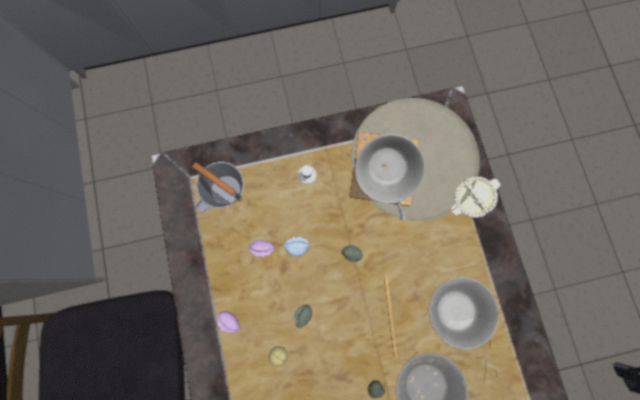

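View pics/side0.png

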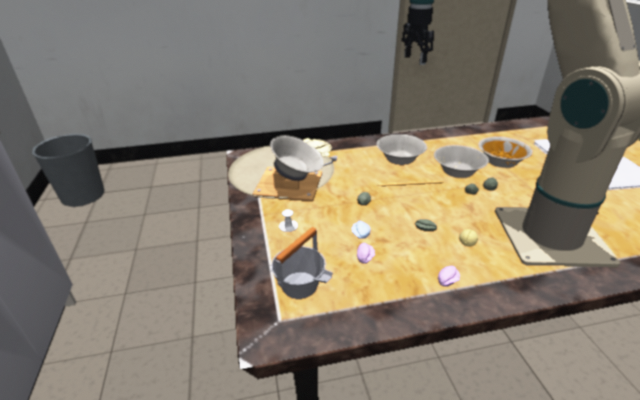

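The top view shows the cup at about (218,186), with its bar running (195,165)–(240,193) and its lip at about (203,207). The bowl is at (390,168) and the pointer at about (402,212). In the side view the cup is at (300,270), the bowl at (297,155) and the pointer at (330,161). I'll enlarge these areas.

```bash
python3 - <<'E'
import cv2, numpy as np
def crop(n,x,y,w,h,s):
    f=cv2.imread(f"pics/{n}0.png")[y:y+h,x:x+w]
    g=cv2.resize(f,None,fx=s,fy=s,interpolation=cv2.INTER_CUBIC)
    for i in range(0,w,10):
        cv2.line(g,(i*s,0),(i*s,8 if (x+i)%50 else 20),(0,0,255),1)
        if (x+i)%50==0: cv2.putText(g,str(x+i),(i*s,30),0,.4,(0,0,255),1)
    for i in range(0,h,10):
        cv2.line(g,(0,i*s),(8 if (y+i)%50 else 20,i*s),(0,0,255),1)
        if (y+i)%50==0: cv2.putText(g,str(y+i),(20,i*s),0,.4,(0,0,255),1)
    return g
a=np.hstack([crop("top",180,150,80,75,5),crop("top",350,130,80,100,5)[:375]]) 
cv2.imwrite("pics/a.png",np.hstack([crop("top",180,150,66,70,6),crop("top",350,130,66,70,6)])[:, :800])
cv2.imwrite("pics/b.png",np.vstack([crop("side",260,220,80,80,5)[:400],]) )
A=crop("side",260,220,80,80,5); B=crop("side",260,130,80,80,5); cv2.imwrite("pics/b.png",np.hstack([A,B]))
A=crop("top",180,150,80,90,5); B=crop("top",350,130,80,90,5); cv2.imwrite("pics/a.png",np.hstack([A,B]))
E
```

```text
(no output)
```

View pics/a.png

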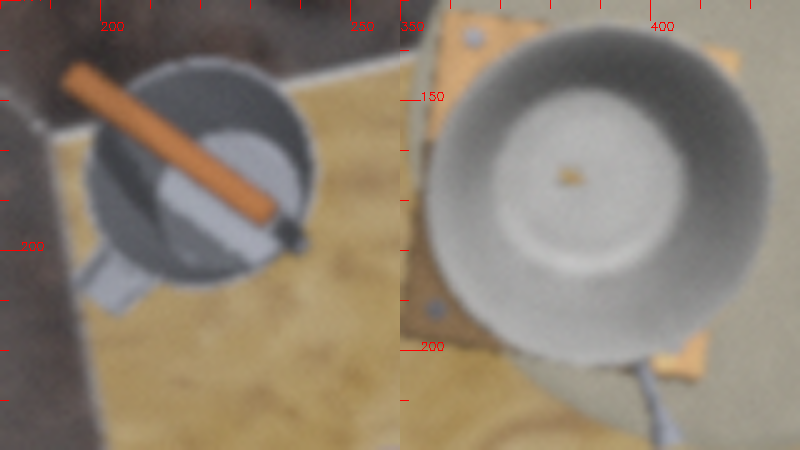

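View pics/b.png

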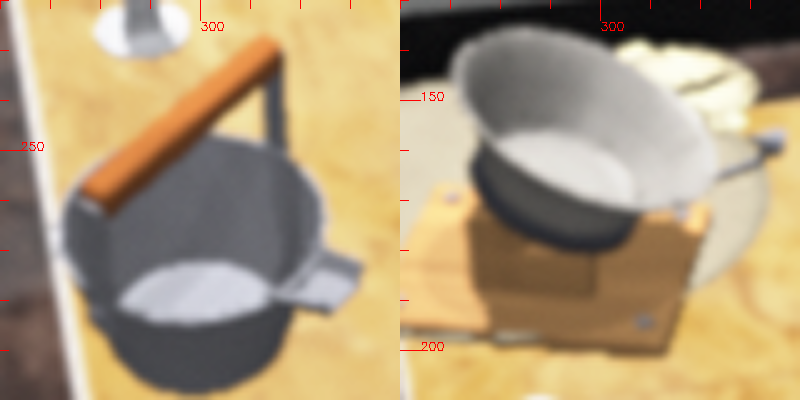

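Top crop: cup rim spans x 197–243.6, y 161.4–207.4; the lip end is at (199.2,209.8). The bowl rim spans x 355–424, y 135–203, and the pointer tip is at about (398.4,203). Side crop: lip end at (329,278), bar ends at (314,229) and (279,259), pointer tip at about (322.4,166). Next I'll fit poses to these.

```bash
cat > h.py <<'E'
import numpy as np, cv2
from scipy.optimize import least_squares
from scipy.spatial.transform import Rotation as R
C={n:dict(np.load(n+".npz")) for n in("top","side")}
def P(c,X):
    X=np.atleast_2d(X)@c["R"].T+c["t"]; u=X@c["K"].T; return u[:,:2]/u[:,2:]
th=np.linspace(0,2*np.pi,181)
def circ(r,z): return np.c_[r*np.cos(th),r*np.sin(th),z+0*th]
def ext(p): return [p[:,0].min(),p[:,0].max(),p[:,1].min(),p[:,1].max()]
def Tc(p): return R.from_euler('z',p[2]),np.array([p[0],p[1],0])
def Tb(p): # x,y,lean azimuth,pointer angle
    ax=np.array([np.sin(np.radians(25))*np.cos(p[2]),np.sin(np.radians(25))*np.sin(p[2]),np.cos(np.radians(25))])
    low=np.array([np.cos(p[2]),np.sin(p[2]),0]); low-=ax*(low@ax); low/=np.linalg.norm(low)
    x=R.from_rotvec(ax*p[3]).apply(low)
    return R.from_matrix(np.c_[x,np.cross(ax,x),ax]),np.array([p[0],p[1],.062])
def pt(T,v): return T[0].apply(v)+T[1]
E
cat > fit.py <<'E'
from h import *
t,s=C["top"],C["side"]; d=-0.4
def fc(p,show=False):
    T=Tc(p); r=[]
    r+=list(np.array(ext(P(t,pt(T,circ(.055,.062)))))-d-[197,243.6,161.4,207.4])
    r+=list(np.array(ext(P(s,pt(T,circ(.055,.062)))))[:3]-d-[272,325,246.4])
    r+=[ext(P(s,pt(T,circ(.037,0))))[3]-d-298.6]
    for c,l in((t,[199.2,209.8]),(s,[329.2,278])): r+=list(P(c,pt(T,[.077,0,.063]))[0]-d-l)
    for c,e in((t,([195.2,165.2],[232.8,192.4])),(s,([279,259],[314,229]))):
        q=P(c,pt(T,[[0,.056,.120],[0,-.056,.120]]))-d
        e=np.array(e)
        if np.abs(q-e).sum()>np.abs(q-e[::-1]).sum(): e=e[::-1]
        r+=list((q-e).ravel())
    return np.array(r)
b=min((least_squares(fc,[.8,.3,a],loss='soft_l1',x_scale=[.1,.1,1]) for a in np.arange(-3,3,.7)),key=lambda o:o.cost)
print("cup",b.x,np.degrees(b.x[2]),fc(b.x).round(1))
def fb(p):
    T=Tb(p); r=[]
    r+=list(np.array(ext(P(t,pt(T,circ(.077,.050)))))-d-[355,424,135,203])
    r+=list(np.array(ext(P(s,pt(T,circ(.077,.050)))))-d-[270,323.4,135,172.4])
    r+=list(P(t,pt(T,[.092,0,.058]))[0]-d-[398.4,203])+list(P(s,pt(T,[.092,0,.058]))[0]-d-[322.4,166])
    return np.array(r)
b2=least_squares(fb,[.75,-.15,3.,0.],loss='soft_l1',x_scale=[.1,.1,1,1])
print("bowl",b2.x,np.degrees(b2.x[2:]),fb(b2.x).round(1)); T=Tb(b2.x); print(T[0].as_matrix(),pt(T,[.092,0,.058]))
E
python3 fit.py
```

```text
cup [0.58101848 0.17843048 2.56280943] 146.83816390760458 [-0.8  0.5 -0.   0.5 -1.9  0.7 -0.6  1.2  0.2  1.6  0.7  1.8  1.6  0.2
 -2.  -1.4  0.1 -2.5 -1.7 -1.1]
bowl [ 0.63745798 -0.20360959  3.07251386  0.34240434] [176.04207693  19.61832372] [-0.9  0.6 -1.9 -0.5 -0.1 -0.4  1.3 -0.4 -0.1  5.7  5.9 -7.1]
[[-0.87483563  0.23855263 -0.42161032]
 [-0.27602662 -0.96070723  0.02917074]
 [-0.39808532  0.14189528  0.90630779]] [ 0.53251971 -0.22731213  0.077942  ]
```

```bash
cat > plan.py <<'E'
from h import *
def plan(p1,R1,n,p0=None,R0=None):
    from cell import arm
    if p0 is None: o=arm.get_obs(); p0,R0=o["tool_pos"],R.from_quat(o["eef_rot"])
    w=(R0.inv()*R1).as_rotvec()/n
    M=sum((R0*R.from_rotvec(w*k)).as_matrix() for k in range(n))
    v=np.linalg.solve(M,np.array(p1)-p0)/.03
    print("rows",n,"shift",v.round(3).tolist(),"turn",w.round(4).tolist())
def down(az): # tool y horizontal at azimuth az (deg), pointing down
    a=np.radians(az); y=np.array([np.cos(a),np.sin(a),0]); z=np.array([0,0,-1.]); return R.from_matrix(np.c_[np.cross(y,z),y,z])
E
python3 - <<'E'
from plan import *
from cell import read_camera
c=read_camera("wrist"); from cell import arm
o=arm.get_obs(); Rt=R.from_quat(o["eef_rot"]).as_matrix()
print((c["R"]@Rt).round(3), "cam pos in tool", Rt.T@(-c["R"].T@c["t"]-o["tool_pos"]), c["K"])
plan([.50,-.22,.36],down(-66.3),14)
E
```

```text
[[ 0.     1.    -0.   ]
 [-0.949  0.    -0.316]
 [-0.316  0.     0.949]] cam pos in tool [ 0.08105881  0.00056864 -0.17009398] [[354.13222779   0.         319.11535776]
 [  0.         354.13222779 194.07154767]
 [  0.           0.           1.        ]]
rows 14 shift [0.879, -0.588, -0.374] turn [-0.0001, 0.0, 0.0]
```

```bash
python3 -c "
from plan import *
plan([.60,-.19,.36],down(-66.3),15)"
Q='' ; r() { :; }
python3 -m inch '[[1,[0,0,-1],[0,0,0]],[1,[1,-0.6,-0.9],[0,0,0]],[1,[1,-0.6,-0.9],[0,0,0]],[1,[1,-0.6,-0.8],[0,0,0]],[1,[1,-0.6,-0.6],[0,0,0]]]' >/dev/null
python3 -m inch '[[1,[1,-0.6,-0.5],[0,0,0]],[1,[1,-0.6,-0.3],[0,0,0]],[1,[1,-0.6,-0.2],[0,0,0]],[1,[1,-0.6,0],[0,0,0]],[1,[1,-0.6,0],[0,0,0]]]' >/dev/null
python3 -m inch '[[1,[1,-0.6,0],[0,0,0]],[1,[1,-0.6,0],[0,0,0]],[1,[1,-0.6,0],[0,0,0]],[1,[1,-0.5,0],[0,0,0]],[1,[1,-0.2,0],[0,0,0]]]'
python3 -m inch '[[1,[0.6,0,0],[0,0,0]],[1,[0,0,0],[0,0,0]]]'
python3 - <<'E'
from cell import arm,read_camera
import cv2,numpy as np
c=read_camera("wrist");print(arm.get_obs()["tool_pos"]);np.savez("wrist1.npz",**c);cv2.imwrite("pics/w1.png",c["frame"])
E
```

```text
rows 15 shift [1.051, -0.521, -0.349] turn [-0.0001, 0.0, 0.0]
t: 1.65
tool_pos: [0.5511, -0.2069, 0.3594]
eef_rot: [0.978, 0.206, -0.0, -0.0]
contact_force: [0.6, -0.4, 0.3]
gripper_width: 0.0857
grip_force: 0.0
t: 1.85
tool_pos: [0.569, -0.1993, 0.3584]
eef_rot: [0.978, 0.208, 0.0, -0.001]
contact_force: [-0.2, 0.0, 0.1]
gripper_width: 0.0854
grip_force: 0.0
[ 0.56737301 -0.20116562  0.358519  ]
```

View pics/w1.png

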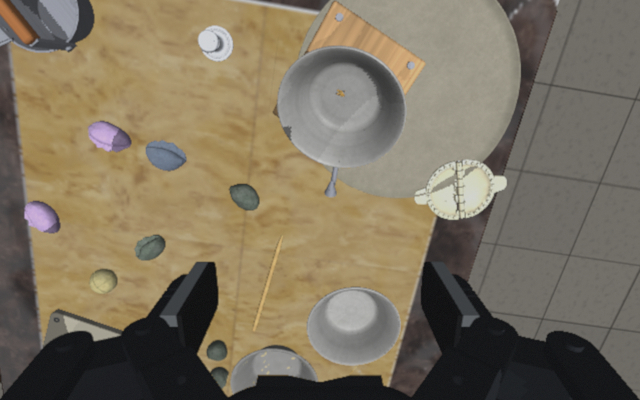

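The wrist view shows the bowl rim at about x 277–405, y 46–166, and the pointer from (334,168) to a blob at (330,192). I'll enlarge it.

```bash
python3 - <<'E'
import cv2
f=cv2.imread("pics/w1.png")[40:205,268:418]; g=cv2.resize(f,(0,0),fx=3.5,fy=3.5,interpolation=cv2.INTER_CUBIC)
p=cv2.imread("pics/w1.png")[160:204,312:352]; q=cv2.resize(p,(0,0),fx=6,fy=6,interpolation=cv2.INTER_CUBIC)
g[:264,-0+525-0-240:525]=g[:264,285:525]
import numpy as np
h=np.zeros((577,790,3),np.uint8); h[:g.shape[0],:g.shape[1]]=g; h[:264,540:780]=q; print(g.shape)
cv2.imwrite("pics/w1c.png",h)
E
```

```text
Traceback (most recent call last):
ValueError: could not broadcast input array from shape (578,525,3) into shape (577,525,3)
```

```bash
python3 - <<'E'
import cv2, numpy as np
F=cv2.imread("pics/w1.png")
g=cv2.resize(F[40:205,268:418],(0,0),fx=3.5,fy=3.5,interpolation=cv2.INTER_CUBIC)
q=cv2.resize(F[160:204,312:352],(0,0),fx=6,fy=6,interpolation=cv2.INTER_CUBIC)
h=np.zeros((590,790,3),np.uint8); h[:g.shape[0],:g.shape[1]]=g; h[:264,540:780]=q
cv2.imwrite("pics/w1c.png",h)
E
```

```text
(no output)
```

View pics/w1c.png

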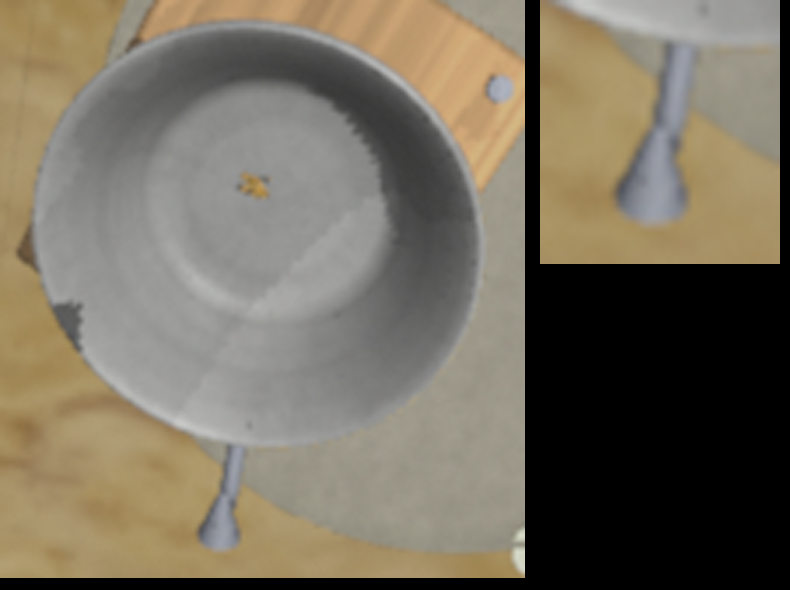

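Enlarged, the cone tip is at about (332.4,179.9) and the cone base at (330.3,193.7). I'll refit using this view.

```bash
cat > fit2.py <<'E'
from h import *
t,s=C["top"],C["side"]; w=dict(np.load("wrist1.npz")); d=-0.4
def fb(p):
    T=Tb(p); r=[]; A=np.array
    r+=list(A(ext(P(t,pt(T,circ(.077,.050)))))-d-[355,424,135,203])
    r+=list(A(ext(P(s,pt(T,circ(.077,.050)))))-d-[270,323.4,135,172.4])
    r+=list(A(ext(P(w,pt(T,circ(.077,.050)))))-[277.9,405.3,45.9,166.7])
    r+=list(A(ext(P(w,pt(T,circ(p[4],.003)))))-[309.8,379,62.5,131])
    r+=list(A(ext(P(t,pt(T,circ(p[4],.003)))))-d-[368.6,407.4,147.4,184.6])
    r+=list(P(w,pt(T,[.092,0,.058]))[0]-[332.4,179.9])+list(P(t,pt(T,[.092,0,.058]))[0]-d-[400.2,209])
    return np.array(r)
b=least_squares(fb,[.64,-.2,3.,0.,.042],loss='soft_l1',x_scale=[.1,.1,1,1,.1]).x
if __name__=="__main__":
    print("bowl",b,np.degrees(b[2:4]),fb(b).round(1)); T=Tb(b); print("axes",T[0].as_matrix().round(3),"tip",pt(T,[.092,0,.058]))
    print("tip in side", P(s,pt(T,[.092,0,.058])))
E
python3 fit2.py
```

```text
bowl [ 0.6347957  -0.20635303  3.00684681  0.47454459  0.04417964] [172.27963158  27.18940199] [-0.4  1.4 -0.8  0.6  0.8  0.6  0.7 -0.2 -3.4  0.3 -0.3  1.8  0.8  0.8
 -0.6 -2.7 -0.4 -0.6 -0.1  0.6 -0.6  0.3  1.7  0.1]
axes [[-0.86   0.291 -0.419]
 [-0.344 -0.937  0.057]
 [-0.376  0.193  0.906]] tip [ 0.53136414 -0.2347535   0.07998127]
tip in side [[328.40983001 156.62264432]]
```

```bash
cat >> h.py <<'E'
def un(c,uv,z):
    d=c["R"].T@np.linalg.solve(c["K"],[*uv,1]); o=-c["R"].T@c["t"]; return o+d*(z-o[2])/d[2]
E
python3 - <<'E'
from h import *
w=dict(np.load("wrist1.npz"))
for z in(.04,.1):
    for c,a,b in((C["top"],(359.2,131.2),(417.6,139.6)),(w,(333,3),(425,63))):
        A,B=un(c,a,z),un(c,b,z); v=A-B; print(z,A,B,np.degrees(np.arctan2(v[1],v[0]))+90,np.linalg.norm(v))
A,B=un(C["top"],(417.6,139.6),.04),un(C["top"],(410.4,205.6),.04);v=B-A;print(A,B,np.degrees(np.arctan2(v[1],v[0])))
E
```

```text
0.04 [ 0.72663487 -0.14386467  0.04      ] [ 0.70911845 -0.2850805   0.04      ] 172.92914615850378 0.1422980508392505
0.04 [ 0.72863533 -0.14738948  0.04      ] [ 0.71396791 -0.28519169  0.04      ] 173.92441276453434 0.13858059590143498
0.1 [ 0.70321944 -0.13738768  0.1       ] [ 0.68688403 -0.26908232  0.1       ] 172.92914615850384 0.1327038886370526
0.1 [ 0.7181653  -0.14983154  0.1       ] [ 0.70529879 -0.27071396  0.1       ] 173.9244127645344 0.12156523520798009
[ 0.70911845 -0.2850805   0.04      ] [ 0.54645231 -0.26452322  0.04      ] 172.79730677041346
```

```bash
sed -i 's/T=Tb(p); r=\[\]; A=np.array/T=Tb(p); r=[20*(p[2]-np.radians(173.2))*57.3\/10]; A=np.array/' fit2.py; python3 fit2.py; python3 -c "
from plan import *
plan([.581,.178,.26],down(-33.2),14)"
```

```text
bowl [ 0.63484904 -0.20615302  3.02248234  0.45831501  0.04414931] [173.17548146  26.25951565] [-0.  -0.3  1.4 -0.8  0.6  0.8  0.5  0.8 -0.3 -3.4  0.4 -0.1  1.7  0.7
  0.7 -0.6 -2.9 -0.4 -0.7 -0.1  0.5 -0.6  0.2  1.7  0.1]
axes [[-0.86   0.292 -0.42 ]
 [-0.343 -0.938  0.05 ]
 [-0.379  0.187  0.906]] tip [ 0.5314284  -0.23477069  0.07969751]
tip in side [[328.38724062 156.70952394]]
rows 14 shift [0.603, -0.689, 0.235] turn [-0.0001, 0.0001, -0.0411]
```

```bash

python3 -m inch '[[1,[0.6,-0.7,0.2],[0,0,-0.041]],[1,[0.6,-0.7,0.2],[0,0,-0.041]],[1,[0.6,-0.7,0.2],[0,0,-0.041]],[1,[0.6,-0.7,0.2],[0,0,-0.041]],[1,[0.6,-0.7,0.2],[0,0,-0.041]]]' >/dev/null
python3 -m inch '[[1,[0.6,-0.7,0.2],[0,0,-0.041]],[1,[0.6,-0.7,0.2],[0,0,-0.041]],[1,[0.6,-0.7,0.3],[0,0,-0.041]],[1,[0.6,-0.7,0.3],[0,0,-0.041]],[1,[0.6,-0.7,0.3],[0,0,-0.041]]]' >/dev/null
python3 -m inch '[[1,[0.6,-0.7,0.3],[0,0,-0.041]],[1,[0.6,-0.7,0.2],[0,0,-0.041]],[1,[0.6,-0.6,0.2],[0,0,-0.041]],[1,[0.6,-0.6,0.2],[0,0,-0.041]],[1,[0,0,0],[0,0,0]]]' >/dev/null
python3 -m inch '[[1,[0,0,0],[0,0,0]],[1,[0,0,0],[0,0,0]]]'
python3 - <<'E'
from cell import arm,read_camera
import cv2,numpy as np
from h import *
c=read_camera("wrist");print(arm.get_obs()["tool_pos"]);np.savez("wrist2.npz",**c);f=c["frame"]
T=Tc([.581,.1784,np.radians(146.8)])
print("bar ends",P(c,pt(T,[[0,.056,.12],[0,-.056,.12]])),"lip",P(c,pt(T,[.077,0,.063])),"rim",ext(P(c,pt(T,circ(.055,.062)))))
cv2.imwrite("pics/w2.png",f)
E
```

```text
t: 3.6
tool_pos: [0.5832, 0.1736, 0.2635]
eef_rot: [0.881, 0.473, -0.0, 0.001]
contact_force: [-0.2, -0.7, 0.1]
gripper_width: 0.0849
grip_force: 0.0
[0.58333067 0.17372696 0.2636278 ]
bar ends [[313.96323786 223.04512272]
 [312.53430192 102.89099915]] lip [[241.63878098 153.74492338]] rim [np.float64(262.39351483878255), np.float64(365.7505164231125), np.float64(99.76257763569603), np.float64(201.6945998181407)]
```

View pics/w2.png

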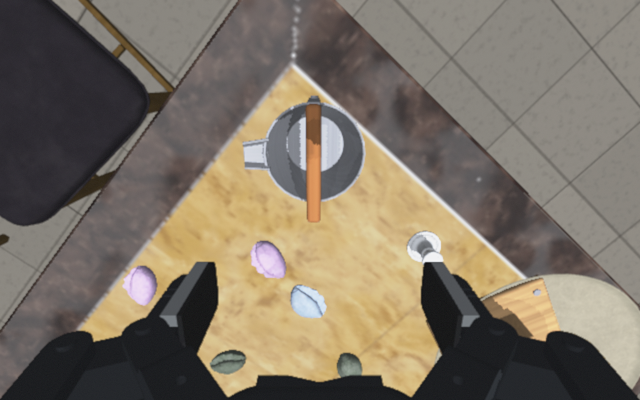

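The wrist view shows the bar from (314,103) to (314,221), the lip at (243,154) and the rim at x 265–365. This agrees with the fitted pose to about 1 mm, so I'll descend and grip.

```bash
python3 -c "
from plan import *
plan([.581,.1784,.093],down(-33.2),6)"
```

```text
rows 6 shift [0.015, -0.026, 0.948] turn [0.0002, 0.0001, -0.0011]
```

```bash

python3 -m inch '[[1,[0.05,-0.05,1],[0,0,-0.005]],[1,[0.05,-0.05,1],[0,0,0]],[1,[0,-0.05,1],[0,0,0]],[1,[0,0,1],[0,0,0]],[1,[0,0,0.9],[0,0,0]]]' >/dev/null
python3 -m inch '[[1,[0,0,0.6],[0,0,0]],[1,[0,0,0.1],[0,0,0]],[1,[0,0,0],[0,0,0]],[1,[0,0,0],[0,0,0]]]'
python3 -c "
from plan import *
plan([.581,.1784,.093],down(-33.2),1)"
```

```text
t: 4.55
tool_pos: [0.5818, 0.1809, 0.0966]
eef_rot: [0.88, 0.476, 0.001, 0.0]
contact_force: [0.1, 0.2, 1.0]
gripper_width: 0.0855
grip_force: 0.0
rows 1 shift [-0.085, 0.025, 0.12] turn [0.0016, -0.0016, 0.0006]
```

```bash

python3 -m inch '[[1,[-0.08,0.02,0.12],[0,0,0]],[0.5,[0,0,0],[0,0,0]],[0.3,[0,0,0],[0,0,0]],[0.1,[0,0,0],[0,0,0]],[0,[0,0,0],[0,0,0]]]' >/dev/null
python3 -m inch '[[0,[0,0,0],[0,0,0]],[0,[0,0,0],[0,0,0]],[0,[0,0,0],[0,0,0]],[0,[0,0,0],[0,0,0]]]'
python3 -m inch '[[0,[0,0,-0.3],[0,0,0]],[0,[0,0,-0.7],[0,0,0]],[0,[0,0,-1],[0,0,0]],[0,[0,0,-1],[0,0,0]],[0,[0,0,-1],[0,0,0]]]'
python3 -m inch '[[0,[0,0,-1],[0,0,0]],[0,[0,0,-1],[0,0,0]],[0,[0,0,0],[0,0,0]]]'
```

```text
t: 5.45
tool_pos: [0.5803, 0.1789, 0.0922]
eef_rot: [0.879, 0.476, 0.001, 0.0]
contact_force: [0.5, -0.2, 4.3]
gripper_width: -0.0002
grip_force: 2.0
t: 5.95
tool_pos: [0.5792, 0.1788, 0.213]
eef_rot: [0.879, 0.476, -0.0, -0.0]
contact_force: [0.5, 0.9, -0.0]
gripper_width: -0.0003
grip_force: 0.0
t: 6.25
tool_pos: [0.5819, 0.1801, 0.2765]
eef_rot: [0.879, 0.476, 0.004, 0.0]
contact_force: [0.4, 0.8, -0.1]
gripper_width: 0.0003
grip_force: 0.0
```

The fingers closed to zero, so the grasp missed. I'll look at the cup.

```bash
python3 - <<'E'
from cell import arm,read_camera
import cv2,numpy as np
from h import *
c=read_camera("wrist");np.savez("wrist3.npz",**c);s=read_camera("side")["frame"]
T=Tc([.581,.1784,np.radians(146.8)])
print("bar ends",P(c,pt(T,[[0,.056,.12],[0,-.056,.12]])),"lip",P(c,pt(T,[.077,0,.063])),"rim",ext(P(c,pt(T,circ(.055,.062)))))
a=cv2.resize(c["frame"][40:340,170:470],(400,400)); b=cv2.resize(s[150:310,220:380],(400,400))
cv2.imwrite("pics/w3.png",np.hstack([a,b]))
E
```

```text
bar ends [[317.83114067 223.53441935]
 [317.93582199 108.52290926]] lip [[247.95461586 156.40669133]] rim [np.float64(268.00953678049706), np.float64(367.59196615275505), np.float64(105.12071130599281), np.float64(203.19872821477543)]
```

View pics/w3.png

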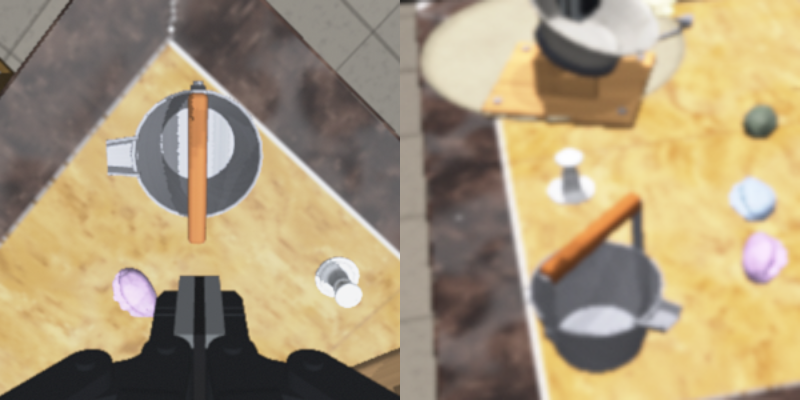

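The cup hasn't moved. In the wrist view the shut fingertips at about (200,276) in the crop look roughly 30 mm shorter than the nominal TCP. I'll check this against the side camera.

```bash
python3 - <<'E'
from cell import arm,read_camera
import cv2,numpy as np
from h import *
o=arm.get_obs(); Rt=R.from_quat(o["eef_rot"]); print(o["tool_pos"],arm.grip_point_offset,[a for a in dir(arm) if a[0]!='_'])
w=read_camera("wrist"); s=read_camera("side")
for k in(0,.01,.02,.03,.04):
    q=[o["tool_pos"]+Rt.apply([x,0,-k]) for x in(-.011,.011)]
    print(k,"side",P(s,q).round(1).tolist(),"wrist",P(w,q).round(1).tolist())
# dark-gripper extent in side around expected columns
g=cv2.cvtColor(s["frame"],cv2.COLOR_BGR2GRAY); u,v=P(s,o["tool_pos"])[0].round().astype(int)
print(u,v); print(g[v-32:v+12:2,u-9:u+10:2])
g=cv2.cvtColor(w["frame"],cv2.COLOR_BGR2GRAY); print(g[222:262:2,310:332:2])
E
```

```text
[0.5796213  0.17884065 0.27226034] 0.0187 ['IKError', 'get_obs', 'grip_point_offset']
0 side [[296.8, 169.2], [288.6, 174.6]] wrist [[317.9, 255.9], [317.9, 218.0]]
0.01 side [[296.5, 164.1], [288.2, 169.4]] wrist [[317.9, 265.3], [317.8, 225.7]]
0.02 side [[296.2, 158.8], [287.9, 164.1]] wrist [[317.8, 275.8], [317.8, 234.3]]
0.03 side [[295.9, 153.5], [287.5, 158.8]] wrist [[317.7, 287.5], [317.7, 244.0]]
0.04 side [[295.7, 148.1], [287.2, 153.3]] wrist [[317.6, 300.6], [317.6, 254.9]]
293 172
[[ 74  67  67  66  36  20  19  18  72 152]
 [ 72  66  73  87  54  20  18  20  81 182]
 [ 69  67  72  89  55  19  18  19  77 177]
 [ 65  66  69  88  57  21  18  17  76 175]
 [ 60  69  63  87  61  24  18  18  70 170]
 [ 60  75  62  87  61  24  19  19  63 164]
 [ 72  80  58  87  63  24  20  19  69 166]
 [ 99  83  56  88  64  24  19  38 123 182]
 [159  99  56  87  72  34  47 115 177 189]
 [215 170 111 103  87  97 154 189 187 187]
 [229 228 220 202 174 201 224 222 215 202]
 [205 230 231 230 231 231 229 229 232 231]
 [114 181 222 230 231 231 231 230 230 235]
 [ 75  85 131 188 216 229 231 231 230 23
[... 588 characters left out ...]
 188 190 191 194 196 197 198 198 198 196]
 [189 191 195 198 196 195 196 196 196 196 195]
 [190 193 197 198 196 196 195 195 194 194 193]
 [187 190 194 197 196 197 196 196 196 194 194]
 [188 192 197 196 195 196 194 194 195 194 193]
 [194 196 195 193 193 193 194 193 193 193 192]
 [197 196 194 195 193 195 196 195 194 194 193]
 [161 159 160 158 157 159 160 162 161 160 160]
 [ 86  87  86  39  23  24  33  86  86  87  87]
 [ 87  88  89  43  28  28  37  89  88  88  89]
 [ 89  88  88  42  28  27  38  89  90  88  88]
 [ 89  89  90  42  26  28  37  89  88  89  90]
 [ 88  87  90  34  29  31  32  89  88  89  89]
 [ 88  89  89  34  29  28  31  88  88  88  89]
 [ 89  89  89  33  30  26  29  88  90  88  88]]
```

Both cameras put the real fingertips about 30 mm behind the reported TCP. That explains the miss: the fingers closed just above the bar. I'll regrasp with the grasp point 49 mm behind the reported TCP.

```bash

python3 -m inch '[[1,[0,0,0],[0,0,0]],[1,[0,0,0],[0,0,0]],[1,[0,0,0],[0,0,0]],[1,[0,0,0.5],[0,0,0]],[1,[0,0,1],[0,0,0]]]' >/dev/null
python3 -m inch '[[1,[0,0,1],[0,0,0]],[1,[0,0,1],[0,0,0]],[1,[0,0,1],[0,0,0]],[1,[0,0,0.8],[0,0,0]],[1,[0,0,0.5],[0,0,0]]]'
python3 -m inch '[[1,[0,0,0.4],[0,0,0]],[1,[0,0,0.2],[0,0,0]],[1,[0,0,0],[0,0,0]]]'
python3 -c "
from plan import *
plan([.581,.1784,.063],down(-33.2),1)"
```

```text
t: 7.45
tool_pos: [0.5786, 0.1783, 0.0954]
eef_rot: [0.879, 0.476, -0.002, -0.0]
contact_force: [0.6, -0.1, -0.1]
gripper_width: 0.0853
grip_force: 0.0
t: 7.75
tool_pos: [0.5795, 0.1787, 0.0792]
eef_rot: [0.879, 0.476, -0.0, -0.0]
contact_force: [-0.8, 0.3, -1.4]
gripper_width: 0.0856
grip_force: 0.0
rows 1 shift [0.018, 0.047, 0.539] turn [-0.0006, 0.0007, 0.0015]
```

```bash

python3 -m inch '[[1,[0,0,0.3],[0,0,0]],[1,[0.02,0.04,0.2],[0,0,0]],[1,[0,0,0],[0,0,0]],[0.5,[0,0,0],[0,0,0]],[0.2,[0,0,0],[0,0,0]]]'
python3 -m inch '[[0,[0,0,0],[0,0,0]],[0,[0,0,0],[0,0,0]],[0,[0,0,0],[0,0,0]],[0,[0,0,0],[0,0,0]],[0,[0,0,0],[0,0,0]]]'
```

```text
t: 8.25
tool_pos: [0.5814, 0.1787, 0.065]
eef_rot: [0.879, 0.476, 0.0, 0.0]
contact_force: [-0.5, -0.4, -0.7]
gripper_width: 0.0592
grip_force: 0.0
t: 8.75
tool_pos: [0.581, 0.1788, 0.0649]
eef_rot: [0.879, 0.476, -0.0, -0.0]
contact_force: [-1.3, -0.1, 2.7]
gripper_width: 0.0124
grip_force: 58.9
```

Gripped at 59 N. I'll lift it now and plan the transfer.

```bash

python3 -m inch '[[0,[0,0,-0.3],[0,0,0]],[0,[0,0,-0.8],[0,0,0]],[0,[0,0,-1],[0,0,0]],[0,[0,0,-1],[0,0,0]],[0,[0,0,-1],[0,0,0]]]' >/dev/null
python3 -m inch '[[0,[0,0,-0.8],[0,0,0]],[0,[0,0,-0.3],[0,0,0]],[0,[0,0,0],[0,0,0]],[0,[0,0,0],[0,0,0]]]'
cat > goal.py <<'E'
from plan import *
from fit2 import b
T=Tb(b); Rb=T[0].as_matrix()
RG=R.from_matrix(np.c_[-Rb[:,1],-Rb[:,0],-Rb[:,2]])
def goal(h): return T[1]+Rb[:,2]*(.003+.0649+h)
E
python3 -c "
from goal import *
print(goal(.12),goal(0)); plan(goal(.12),RG,16)"
```

```text
t: 9.65
tool_pos: [0.5804, 0.1781, 0.2195]
eef_rot: [0.879, 0.476, -0.001, -0.0]
contact_force: [-0.4, -0.3, -1.5]
gripper_width: 0.0128
grip_force: 58.7
[ 0.5560017  -0.19671682  0.23229523] [ 0.60635657 -0.20274313  0.1235383 ]
rows 16 shift [-0.807, 0.073, 0.037] turn [-0.0284, 0.0001, -0.0564]
```

```bash

python3 -m inch '[[0,[-0.4,0.05,0],[0,0,0]],[0,[-0.8,0.07,0.04],[-0.028,0,-0.056]],[0,[-0.8,0.07,0.04],[-0.028,0,-0.056]],[0,[-0.8,0.07,0.04],[-0.028,0,-0.056]],[0,[-0.8,0.07,0.04],[-0.028,0,-0.056]]]' >/dev/null
python3 -m inch '[[0,[-0.8,0.07,0.04],[-0.028,0,-0.056]],[0,[-0.8,0.07,0.04],[-0.028,0,-0.056]],[0,[-0.8,0.07,0.04],[-0.028,0,-0.056]],[0,[-0.8,0.07,0.04],[-0.028,0,-0.056]],[0,[-0.8,0.07,0.04],[-0.028,0,-0.056]]]' >/dev/null
python3 -m inch '[[0,[-0.8,0.07,0.04],[-0.028,0,-0.056]],[0,[-0.8,0.07,0.04],[-0.028,0,-0.056]],[0,[-0.8,0.07,0.04],[-0.028,0,-0.056]],[0,[-0.8,0.07,0.04],[-0.028,0,-0.056]],[0,[-0.8,0.07,0.04],[-0.028,0,-0.056]]]'
python3 -c "
from goal import *
plan(goal(.12),RG,3)"
```

```text
t: 11.15
tool_pos: [0.533, -0.1598, 0.2228]
eef_rot: [0.615, 0.766, 0.089, 0.166]
contact_force: [0.1, -0.1, -3.1]
gripper_width: 0.0129
grip_force: 58.7
rows 3 shift [-0.469, 0.157, 0.026] turn [-0.0208, -0.0003, -0.0387]
```

```bash

python3 -m inch '[[0,[-0.4,0.1,0.03],[-0.02,0,-0.035]],[0,[-0.4,0.1,0.03],[-0.02,0,-0.035]],[0,[0,0,0],[0,0,0]],[0,[0,0,0],[0,0,0]]]'
python3 -c "
from goal import *
plan(goal(.12),RG,1)"
```

```text
t: 11.55
tool_pos: [0.5446, -0.1805, 0.2271]
eef_rot: [0.586, 0.784, 0.099, 0.181]
contact_force: [0.2, 0.8, -1.8]
gripper_width: 0.0129
grip_force: 58.7
rows 1 shift [-0.64, 0.242, 0.023] turn [-0.0226, -0.001, -0.0502]
```

```bash

python3 -m inch '[[0,[-0.35,0.12,0],[-0.0113,0,-0.025]],[0,[-0.3,0.12,0.03],[-0.0113,0,-0.025]],[0,[0,0,0],[0,0,0]],[0,[0,0,0],[0,0,0]]]'
python3 - <<'E'
from goal import *
from cell import read_camera
plan(goal(.055),RG,4)
F=[]
for n in("wrist","top","side"):
    c=read_camera(n); np.savez("p_"+n+".npz",**c)
    u=P(c,pt(T,[.092,0,.058]))[0]; print(n,"tip pred",u)
    x,y=u.round().astype(int); a,bb=(55,55)
    F.append(cv2.resize(c["frame"][max(y-a,0):max(y-a,0)+110,x-bb:x+bb],(265,265),interpolation=cv2.INTER_CUBIC)); print(x-bb,max(y-a,0),265/110)
cv2.imwrite("pics/p.png",np.hstack(F))
E
```

```text
t: 11.95
tool_pos: [0.5572, -0.1956, 0.233]
eef_rot: [0.563, 0.797, 0.104, 0.19]
contact_force: [-0.5, 0.4, -3.5]
gripper_width: 0.0131
grip_force: 58.7
rows 4 shift [-0.005, -0.015, 0.543] turn [0.0004, -0.0003, 0.0004]
wrist tip pred [212.15669306 173.76263956]
157 119 2.409090909090909
top tip pred [401.4501338  208.70047055]
346 154 2.409090909090909
side tip pred [328.38724062 156.70952394]
273 102 2.409090909090909
```

View pics/p.png

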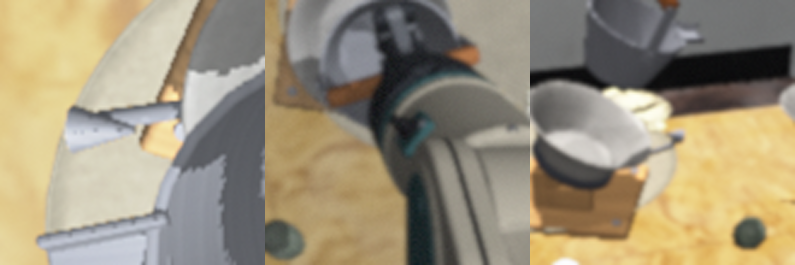

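The wrist crop shows the cone tip at full-frame (213,172), against a predicted (212,174), so it is within about 1.5 mm. The side view shows the cup leaning above the bowl. I'll descend along the axis.

```bash

python3 -m inch '[[0,[0,0,0.5],[0,0,0]],[0,[0,0,0.6],[0,0,0]],[0,[0,-0.03,0.6],[0,0,0]],[0,[-0.02,-0.03,0.4],[0,0,0]],[0,[0,0,0],[0,0,0]]]'
python3 -m inch '[[0,[0,0,0],[0,0,0]],[0,[0,0,0],[0,0,0]]]'
python3 -c "
from goal import *
plan(goal(.055),RG,1); plan(goal(.015),RG,4)"
```

```text
t: 12.6
tool_pos: [0.5826, -0.2, 0.1741]
eef_rot: [0.563, 0.798, 0.104, 0.19]
contact_force: [-0.2, -0.0, -1.7]
gripper_width: 0.0131
grip_force: 58.9
t: 12.8
tool_pos: [0.5833, -0.2009, 0.1767]
eef_rot: [0.563, 0.797, 0.104, 0.192]
contact_force: [-0.2, 0.4, -2.4]
gripper_width: 0.0129
grip_force: 58.9
rows 1 shift [0.05, -0.033, 0.097] turn [0.0035, 0.0008, 0.0017]
rows 4 shift [0.013, -0.009, 0.358] turn [0.0009, 0.0002, 0.0004]
```

```bash

python3 -m inch '[[0,[0.04,-0.03,0.4],[0.003,0,0]],[0,[0,0,0.4],[0,0,0]],[0,[0,0,0.3],[0,0,0]],[0,[0,0,0.25],[0,0,0]],[0,[0,0,0],[0,0,0]]]'
python3 -m inch '[[0,[0,0,0],[0,0,0]]]'
python3 -c "
from goal import *
plan(goal(.015),RG,1)"
```

```text
t: 13.3
tool_pos: [0.599, -0.2023, 0.1386]
eef_rot: [0.563, 0.797, 0.103, 0.19]
contact_force: [0.1, -0.7, -2.3]
gripper_width: 0.0129
grip_force: 58.9
t: 13.4
tool_pos: [0.5992, -0.2023, 0.1393]
eef_rot: [0.563, 0.797, 0.103, 0.191]
contact_force: [-0.4, -0.0, -2.2]
gripper_width: 0.0133
grip_force: 58.9
rows 1 shift [0.014, 0.001, 0.078] turn [0.0003, 0.0008, 0.0018]
```

```bash

python3 -m inch '[[0,[0,0,0.15],[0,0,0]],[0,[0,0,0.15],[0,0,0]],[0,[0,0,0],[0,0,0]]]'
python3 -m inch '[[0,[0,0,0.08],[0,0,0]],[0,[0,0,0],[0,0,0]]]'
python3 -c "
from goal import *
plan(goal(.0),RG,1)"
```

```text
t: 13.7
tool_pos: [0.6029, -0.2028, 0.131]
eef_rot: [0.563, 0.797, 0.103, 0.191]
contact_force: [-0.6, -0.8, -1.8]
gripper_width: 0.013
grip_force: 58.9
t: 13.9
tool_pos: [0.6039, -0.2028, 0.1286]
eef_rot: [0.563, 0.797, 0.103, 0.191]
contact_force: [0.5, 0.5, -1.9]
gripper_width: 0.0131
grip_force: 58.9
rows 1 shift [0.01, 0.007, 0.187] turn [0.0001, 0.0005, 0.0018]
```

Predicted 5.6 mm above the floor, still free of contact. I'll take smaller steps.

```bash

python3 -m inch '[[0,[0,0,0.05],[0,0,0]],[0,[0,0,0],[0,0,0]]]' | egrep 'pos|force'
python3 -m inch '[[0,[0,0,0.05],[0,0,0]],[0,[0,0,0],[0,0,0]]]'| egrep 'pos|force'
python3 -m inch '[[0,[0,0,0.04],[0,0,0]],[0,[0,0,0],[0,0,0]]]'| egrep 'pos|force'
python3 -c "
from goal import *
from cell import arm
plan(goal(.0),RG,1); print(RG.inv().apply(arm.get_obs()['contact_force']), arm.get_obs()['moment'])"
```

```text
tool_pos: [0.6045, -0.2029, 0.127]
contact_force: [0.4, 0.5, -2.7]
grip_force: 58.9
tool_pos: [0.6051, -0.2029, 0.1254]
contact_force: [-0.7, 0.4, -2.0]
grip_force: 58.9
tool_pos: [0.6056, -0.203, 0.1243]
contact_force: [0.5, 0.2, -1.3]
grip_force: 58.9
rows 1 shift [0.005, 0.015, 0.034] turn [-0.0003, 0.0, 0.0017]
[0.2942469  0.01745573 1.41217662] [ 0.07193849  0.68504162 -0.02142656]
```

```bash

python3 -m inch '[[0,[0,0.01,0.04],[0,0,0]],[0,[0,0,0],[0,0,0]]]' | egrep 'pos|force'
python3 -m inch '[[0,[0,0,0.04],[0,0,0]],[0,[0,0,0],[0,0,0]]]'| egrep 'pos|force'
python3 -c "
from goal import *
from cell import arm
plan(goal(.0),RG,1); print(RG.inv().apply(arm.get_obs()['contact_force']), arm.get_obs()['moment'])"
```

```text
tool_pos: [0.6061, -0.203, 0.1236]
contact_force: [-2.4, 0.1, 1.0]
grip_force: 59.5
tool_pos: [0.606, -0.2029, 0.1234]
contact_force: [-11.0, 1.4, 14.0]
grip_force: 61.6
rows 1 shift [-0.0, 0.015, 0.001] turn [-0.0006, 0.0013, 0.0023]
[  1.8838342   -3.66202259 -17.41716193] [0.3134825  1.41063403 0.05949557]
```

Contact came exactly at the predicted floor height, 17 N and mainly axial. I'll relax the preload, release and back off along the axis.

```bash

python3 -m inch '[[0,[0,0,-0.02],[0,0,0]],[0,[0,0,0],[0,0,0]],[0,[0,0,0],[0,0,0]]]'| egrep 'pos|force'
python3 -m inch '[[0.2,[0,0,0],[0,0,0]],[0.4,[0,0,0],[0,0,0]],[0.7,[0,0,0],[0,0,0]],[1,[0,0,0],[0,0,0]],[1,[0,0,0],[0,0,0]]]'
python3 -m inch '[[1,[0,0,0],[0,0,0]],[1,[0,0,0],[0,0,0]],[1,[0,0,0],[0,0,0]]]'
```

```text
tool_pos: [0.6061, -0.2029, 0.1235]
contact_force: [-8.0, 1.3, 8.2]
grip_force: 60.8
t: 15.7
tool_pos: [0.6068, -0.203, 0.1229]
eef_rot: [0.563, 0.797, 0.103, 0.19]
contact_force: [0.1, 0.2, 0.7]
gripper_width: 0.0743
grip_force: 0.0
t: 16.0
tool_pos: [0.6067, -0.2029, 0.123]
eef_rot: [0.563, 0.797, 0.103, 0.19]
contact_force: [0.0, -0.0, 0.4]
gripper_width: 0.0853
grip_force: 0.0
```

```bash

python3 -m inch '[[1,[0,0,-0.4],[0,0,0]],[1,[0,0,-0.9],[0,0,0]],[1,[0,0,-1],[0,0,0]],[1,[0,0,-1],[0,0,0]],[1,[0,0,-1],[0,0,0]]]' | egrep 'pos|force'
python3 -m inch '[[1,[0,0,-1],[0,0,0]],[1,[0,0,-0.5],[0,0,0]],[1,[0,0,0],[0,0,0]],[1,[0,0,0],[0,0,0]]]'
python3 - <<'E'
from goal import *
from cell import read_camera
F=[]
G=lambda v: pt(T,np.array(v)+[0,0,.003])
for n,a in(("wrist",100),("side",50)):
    c=read_camera(n); np.savez("f_"+n+".npz",**c)
    u=P(c,pt(T,[.03,0,.06]))[0]; x,y=u.round().astype(int); y0=max(y-a,0);x0=x-a
    f=cv2.resize(c["frame"],(0,0),fx=4,fy=4,interpolation=cv2.INTER_CUBIC)
    pr=lambda q:((P(c,q)+.5)*4-.5).round().astype(int)
    for q,col in((G(circ(.055,.062)),(0,255,0)),(pt(T,circ(.077,.05)),(255,0,255))):
        for p in pr(q)[::6]: cv2.circle(f,tuple(map(int,p)),2,col,-1)
    for q in(G([.077,0,.063]),pt(T,[.092,0,.058]),G([0,.056,.12]),G([0,-.056,.12])): cv2.drawMarker(f,tuple(map(int,pr(q)[0])),(0,0,255),0,12,2)
    f=f[y0*4:(y0+2*a)*4,x0*4:(x0+2*a)*4]; print(n,x0,y0,400/(2*a),P(c,[G([.077,0,.063]),pt(T,[.092,0,.058])]).round(1).tolist())
    F.append(cv2.resize(f,(400,400),interpolation=cv2.INTER_AREA))
cv2.imwrite("pics/f.png",np.hstack(F))
E
```

```text
tool_pos: [0.5517, -0.1962, 0.2407]
contact_force: [0.4, -0.5, 0.1]
grip_force: 0.0
t: 16.9
tool_pos: [0.5333, -0.1948, 0.2803]
eef_rot: [0.564, 0.797, 0.102, 0.19]
contact_force: [0.0, -0.2, 0.0]
gripper_width: 0.0854
grip_force: 0.0
wrist 190 59 2.0 [[242.8, 160.7], [229.7, 158.9]]
side 259 102 4.0 [[324.9, 153.5], [328.4, 156.7]]
```

View pics/f.png

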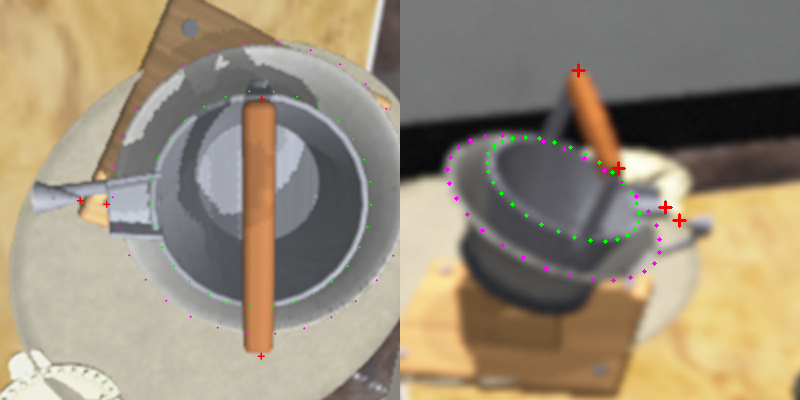

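The cup sits nested and level with the bowl. Its rim, bar (x≈260) and lip end (108,207) match the predicted pose. In the crop the pointer cone's axis seems to run at about y 191–197, slightly to one side of the lip, so I'll measure the tip numerically.

```bash
python3 - <<'E'
import numpy as np,cv2
for n,(x0,x1,y0,y1) in(("f_wrist",(204,252,142,182)),("p_wrist",(180,240,158,186))):
    f=np.load(n+".npz")["frame"][y0:y1,x0:x1].astype(int)
    b=f[...,0]-f[...,2]  # bluish steel vs warm background
    print(n,"cols from",x0)
    for i,r in enumerate(b): print(y0+i,''.join('#' if v>18 else '+' if v>5 else '-' if v>-8 else '.' for v in r))
E
```

```text
f_wrist cols from 204
142 .............................................---
143 ............................................----
144 ............................................----
145 ............................................----
146 ............................................----
147 ............................................---+
148 ..........................................-+++++
149 ......................................-+++++++++
150 ....--......................--++++++++++++++++++
151 ...-+++--..........----+++++++++++++++++++++++++
152 ...+++++++--------++++++++++++++++++++++++++++++
153 ...+++++++++++++++++++++++++++++++++++++++++++++
154 ...+++++++++++++++++++++++++++++++++++++++++++++
155 ..-+++++++++++++++++++++++++++++++++-..-++++++++
156 ..-++++++++++++++++++++++++++--.........++++++++
157 ..-+++++++++++++++++++++++--............++++++++
158 ..-+++++++++++++++++++++++-.............++++++++
159 ...+#++++++++++++++++++++-.............+++++++++
160 ...++++++++++++++++++---..............++++++++++
161 ..-+++++++++++++++---.................++++++++++
162 ..-+++++++++++
[... 2183 characters left out ...]
+++++++++++++++++-.-....................-+++-+++++
176 ....-+++++++++++++++++++---........................-++++++++
177 ....-++++++++++++++++-.-.............................-++++++
178 ....-+++++++++++++-.-.................................++++++
179 .....-++++#++++---...................................-++++++
180 ......++++++---......................................+++++++
181 ......-++--.........................................++++++++
182 .......-...........................................-++++++++
183 ...................................................+++++++++
184 ..................................................-+++++++++
185 ..................................................++++++++++
```

The cone tip measures (229.5,157.5) against a predicted (229.7,158.9), and the lip end is at about (244,162). The lip therefore faces the pointer to within about 1.5°. The cup is seated and the gripper is clear, so I'll hand in.

```bash
python3 -c "
from cell import ticket; print(ticket.hand_in())"
```

```text
the job is handed in; nothing more can be done
None
```

The job is handed in at about 17 s of the 42 s allowed: the cup is nested square on the bowl's floor, its lip facing the pointer to within about 1.5° by camera, after one missed first grasp that left the cup unmoved.

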